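# Transfer a row of samples to the sampler rack in the same order

## Task

Move the four sample vessels from the grey cups of the holding rack into the empty black-walled compartments of the sampler rack, one vessel to a compartment, in the same order counted from the steel posts: the vessel nearest the holding rack's post goes nearest the sampler rack's post, the next one into the next compartment, and so on. Keep the vessels upright all the time and leave each standing flat on its compartment's floor.

Things in the scene. Friction and masses are not known exactly. Their poses are not given: they have to be found in the camera images.
- tube: sample tube, the tallest and slimmest vessel: white plastic, 29 mm wide, 110 mm high, its top 18 mm a blue screw cap 35 mm wide; about 55 g. Loose, round about its own z axis (up). Origin: centre of its underside.
- jar: squat sample jar: white plastic, 42 mm wide, 60 mm high, its top 18 mm a blue screw cap 45 mm wide; about 70 g. Loose, round about its own z axis (up). Origin: centre of its underside.
- bottle: dropper bottle: brown glass, 36 mm wide up to 48 mm height, then a shoulder and a 20 mm wide blue cap (56 to 68 mm height) with a pointed tip, 80 mm high in all; about 60 g. Loose, round about its own z axis (up). Origin: centre of its underside.
- flask: small conical flask: clear glass, 44 mm wide at its foot, narrowing to a straight neck 21 mm wide from 45 to 78 mm height, then a blue stopper 24 mm wide, 90 mm high in all; about 60 g. Loose, round about its own z axis (up). Origin: centre of its underside.
- cup_tube: fixed grey square cup of the holding rack, 66 x 66 mm, 16 mm high, walls and floor 2.5 mm, in which the tube stands at the start. Origin: centre of its underside, 4 mm above the table; z up, x and y along its sides (x along the row).
- cup_jar: fixed grey square cup of the holding rack, 66 x 66 mm, 16 mm high, walls and floor 2.5 mm, in which the jar stands at the start. Origin: centre of its underside, 4 mm above the table; z up, x and y along its sides (x along the row).
- cup_bottle: fixed grey square cup of the holding rack, 66 x 66 mm, 16 mm high, walls and floor 2.5 mm, in which the bottle stands at the start. Origin: centre of its underside, 4 mm above the table; z up, x and y along its sides (x along the row).
- cup_flask: fixed grey square cup of the holding rack, 66 x 66 mm, 16 mm high, walls and floor 2.5 mm, in which the flask stands at the start. Origin: centre of its underside, 4 mm above the table; z up, x and y along its sides (x along the row).
- post: steel post with a ball on top at one end of the holding rack, 62 mm high, ball 18 mm wide. It marks the first end of the row: the cups' centres lie 49, 115, 181 and 247 mm from it. Origin: centre of its foot, 4 mm above the table. At the other end is only a low grey block. Fixed.
- sampler_rack: fixed empty rack: white base 340 x 80 mm with four open black-walled, white-floored compartments in a row, inside 61 x 61 mm, walls up to 20 mm, floors at 6.5 mm height. Origin: centre of its underside, on the table; z up, x along the row towards its steel post (66 mm high, at x = +148 mm), y across. Compartment centres, counted from the post: x = +99, +33, -33, -99 mm, y = 0.
Mind the look-alikes: they are no part of the job. Leave any yellow look-alike of the jar alone.

How it is judged:
By the outcome, as a careful person would: the job done as asked, in the order asked, and still so for the second after the job is handed in, with the robot touching nothing.
It also fails if it takes over 112 s, if anything falls off the work surface, if the arm or the gripper's body presses on something with over 40 N, if the wrist force passes 120 N, or if a joint passes its speed limit or range.

## Robot

A 7-joint arm with a two-finger parallel gripper is mounted at the origin on the work surface. World frame = base frame: x ahead of the robot, y to its left, z up, the work surface at z = 0. Lengths are in m, angles in rad, forces in N, time in s.
With the tool pointing down it reaches from about 0.35 to 0.9 m from the base axis. Payload 19.9 kg.
Tool frame: the origin (TCP) lies between the finger pads; the fingertips stand 19 mm ahead of it and the grasp point (between the pads) is the TCP; z points along the fingers, y is the line along which they close (so a half turn about z gives the same grasp; the last joint's range is limited). The gripper opens to 94 mm and grips with 3 to 60 N. Pads are 16 mm wide; open, the fingers measure 119 mm over their backs; the gripper's body (75 mm by 177 mm) begins 78 mm behind the grasp point.
Start: joints at [1.159, 0.417, -0.01, 1.614, 0.005, 1.111, -0.053], TCP at [0.226, -0.583, 0.224] pointing down, gripper open.
Joint ranges: [-2.81, 2.81], [-0.39, 2.02], [-1.27, 1.25], [0.06, 2.57], [-1.19, 4.33], [0.19, 2], [-2.82, 2.82]. Speed limits (rad/s): [1.89, 1.89, 2.39, 2.39, 3.01, 3.01, 3.01].

## Interface

Orientations are given as a 3x3 rotation matrix whose columns are the frame's x, y, z axes.
In Python, from rig import robot gives the robot as it stands. Calls block until the motion is done:
- robot.move_ptp(position, orientation): joint-space move of the TCP to a pose.
- robot.move_linear(position, velocity=0.15, frame=None, threshold=None): straight line of the TCP; frame=None keeps the orientation; velocity is the mean speed in m/s. With threshold (N) it stops when the force on the tool has changed by that much, and returns True; else False.
- robot.goto_joints(angles): joint-space move.
- robot.gripper_to(opening): finger opening in m; the grip force is fixed at half the most; returns when the fingers have stopped.
- robot.pause(seconds).
- robot.ik(position, orientation): joint angles nearest the present ones, or None.
- robot.get_state(): the state.
- robot.grab_frame(name): name is "scene" or "top" or "wrist"; returns the picture (480x640x3 uint8, red, green, blue); there is no depth.
- robot.camera_info(name): a dict with "fx", "fy", "cx", "cy" (pixels), "dist" ([k1, k2, p1, p2, k3] as OpenCV has them; the pictures are not rectified), "rvec" (rotation vector, rad) and "tvec" (3), from world to camera coordinates, as OpenCV has them. Camera axes: x right, y down, z forward; pixel columns grow to the right and rows downward; lengths in m; the calibration is good to about 2 mm. A picture is of the moment at which its call begins: read the wrist's pose just before it. camera_info takes no time and is no camera call; for the wrist camera it gives the pose at the moment of the call.
A pose or a line that the arm cannot do raises robot.PlanningError and nothing moves.
- robot.sign_off(): hands the job in; it is judged then, once.
The state is a dict: "time": time; "qpos": joint angles; "joint_vel": joint speeds; "effort": joint torques, N m; "ee_pos": TCP position; "tool_rot": TCP orientation; "force": force on the tool from outside, world axes, zero at the start; "moment": the same for the moment, N m; "opening": finger opening in m; "grasp_force": force on a finger pad.
Only numpy, scipy, OpenCV 4.12 (cv2) and the standard library are available. Lean on these libraries where they do the work, as an engineer would, in place of code of your own. Each camera call takes 0.05 s, during which the arm holds its last target. There are 200 camera calls.

## Working session

There is one attempt and no reset: what is moved stays moved. The work goes in short steps, each a Python script; the robot and the scene stay as the last script left them, time stands still between calls to the robot, and variables do not carry over. Pictures are saved under pics/ and viewed, at most 14 in all, crops included, and the job is handed in when it is done.

```bash
ls; mkdir -p pics; python3 - <<'E'
from rig import robot
import cv2,numpy as np
for n in ["scene","top","wrist"]:
    im=robot.grab_frame(n); cv2.imwrite(f"pics/{n}0.png",im[:,:,::-1])
    c=robot.camera_info(n); R=cv2.Rodrigues(np.array(c["rvec"]))[0]
    print(n,c["fx"],c["dist"],"pos",-R.T@np.array(c["tvec"]),"fwd",R[2])
s=robot.get_state(); print(s["time"],s["ee_pos"],s["tool_rot"],s["opening"])
E
```

```text
pics
scene 544.8105176720202 [-0.08774869  0.          0.          0.          0.        ] pos [0.91751171 0.16111971 0.80203617] fwd [-0.45588166 -0.21307986 -0.86415791]
top 506.94851927635364 [-0.12915449  0.          0.          0.          0.        ] pos [ 0.37934126 -0.02479187  0.88885601] fwd [ 0.16421258  0.01372402 -0.9863295 ]
wrist 374.7316708558309 [-0.0157961  0.         0.         0.         0.       ] pos [ 0.3020955  -0.55273682  0.38389075] fwd [-0.26237016 -0.10095185 -0.95967214]
0.15 [ 0.22573961 -0.58250898  0.22398124] [[ 9.32431263e-01  3.61347146e-01 -4.24793055e-04]
 [ 3.61347386e-01 -9.32430867e-01  8.63059392e-04]
 [-8.42261077e-05 -9.58241419e-04 -9.99999537e-01]] 0.0939378565920039
```

View pics/scene0.png

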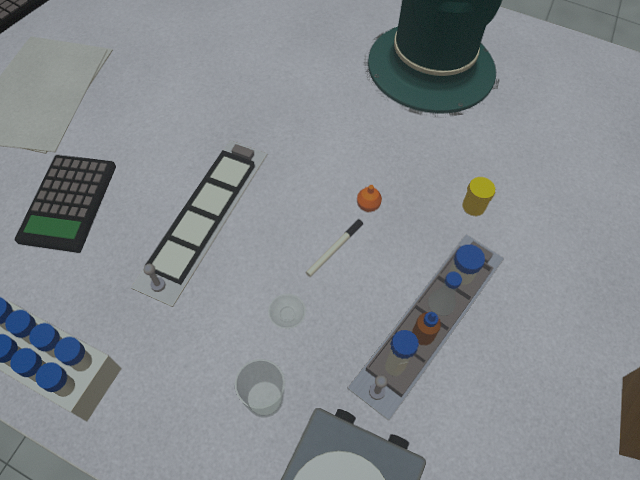

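View pics/top0.png

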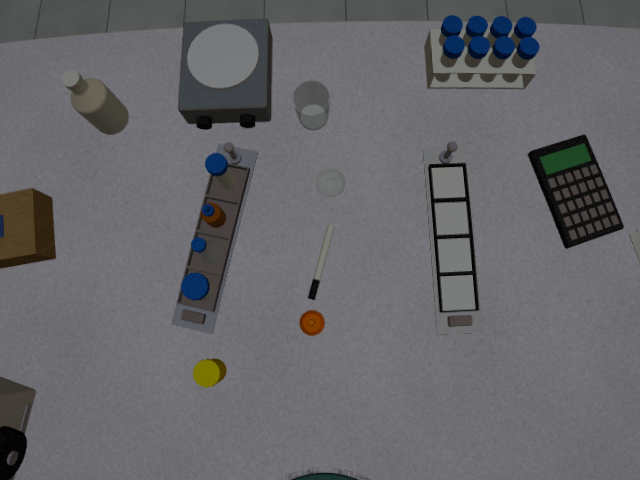

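Possible look-alikes in the top view are the yellow jar (207,373), the orange bulb (312,322), the vial rack's blue caps (452–538,15–60) and the white bottle (100,105). I choose the blue caps standing in the grey cups. From the post these are the tube (217,165), bottle (211,212), flask (198,244) and jar (195,286). The target is the black-walled rack (455,235), whose post is at its far end (448,150).

```bash
cat > h.py <<'E'
from rig import robot
import cv2,numpy as np
def ray(n,px):
    c=robot.camera_info(n); R=cv2.Rodrigues(np.array(c["rvec"]))[0]
    K=np.array([[c["fx"],0,c["cx"]],[0,c["fy"],c["cy"]],[0,0,1]])
    u=cv2.undistortPoints(np.array(px,float).reshape(-1,1,2),K,np.array(c["dist"])).reshape(-1,2)
    return -R.T@np.array(c["tvec"]).ravel(), np.c_[u,np.ones(len(u))]@R
def plane(n,px,z):
    o,d=ray(n,px); return (o+d*((z-o[2])/d[:,2])[:,None])[:,:2]
def tri(p,q):   # top px, scene px -> point, gap
    (a,d),(b,e)=ray("top",[p]),ray("scene",[q]); d,e=d[0],e[0]
    s,t=np.linalg.lstsq(np.c_[d,-e],b-a,rcond=None)[0]
    return (a+s*d+b+t*e)/2, np.linalg.norm(a+s*d-b-t*e)
def blobs(mask,amin=60):
    n,l,st,c=cv2.connectedComponentsWithStats(mask.astype(np.uint8))
    return [(c[i],st[i,4],l==i) for i in range(1,n) if st[i,4]>amin]
def blue(im):
    h=cv2.cvtColor(im,cv2.COLOR_RGB2HSV); return (abs(h[...,0].astype(int)-112)<14)&(h[...,1]>130)&(h[...,2]>50)
E
python3 - <<'E'
from h import *
T=cv2.imread("pics/top0.png")[:,:,::-1].copy(); S=cv2.imread("pics/scene0.png")[:,:,::-1].copy()
tb=sorted([b for b in blobs(blue(T)) if 170<b[0][0]<260 and 140<b[0][1]<310],key=lambda b:b[0][1])
sb=sorted([b for b in blobs(blue(S)) if 380<b[0][0]<500 and 230<b[0][1]<370],key=lambda b:-b[0][1])
zc=[.1085,.0685,.0915,.0585]
for n,t,s,z in zip(["tube","bottle","flask","jar"],tb,sb,zc):
    print(n,t[0].round(1),t[1],s[0].round(1),s[1],"tri",*tri(t[0],s[0]),"top",plane("top",[t[0]],z)[0],"scene",plane("scene",[s[0]],z)[0])
# sampler black walls
for n,im,box in(("top",T,(415,485,140,318)),("scene",S,(130,270,140,300))):
    g=im.max(2); m=np.zeros(g.shape,bool); x0,x1,y0,y1=box; m[y0:y1,x0:x1]=g[y0:y1,x0:x1]<45
    b=max(blobs(m),key=lambda b:b[1]); pts=np.argwhere(b[2])[:,::-1]
    r=cv2.minAreaRect((plane(n,pts,.0125)*1000).astype(np.float32)); print(n,"walls",b[1],r)
print("posts hold",tri((229,147),(380,381)),plane("top",[(229,147)],.057),"samp",plane("top",[(453,146)],.057))
a=cv2.resize(T[135:335,165:265],None,fx=3,fy=3); b=cv2.resize(T[135:335,400:500],None,fx=3,fy=3)
cv2.imwrite("pics/crop.png",np.hstack([a,b])[:,:,::-1])
E
```

```text
tube [215.5 162.9] 346 [404.4 342.9] 547 tri [0.64488396 0.16627666 0.10941319] 0.0017328952502542985 top [0.64541984 0.16565415] scene [0.64421849 0.16710393]
bottle [207.4 209.7] 102 [430.5 318.7] 148 tri [0.57741901 0.18793288 0.06689493] 0.0013606685716907921 top [0.57720415 0.1868491 ] scene [0.57790769 0.18851688]
flask [197.7 244.1] 166 [453.4 279. ] 180 tri [0.51499702 0.19645598 0.09007643] 0.0015896194939565979 top [0.51495413 0.19527401] scene [0.51548081 0.1971354 ]
jar [194.2 285.9] 574 [469.9 257.1] 567 tri [0.44995995 0.20945174 0.05890675] 0.0019480287358000384 top [0.45024708 0.20859488] scene [0.4492859  0.21040016]
top walls 1278 ((537.6546630859375, -234.77894592285156), (265.8470153808594, 69.26101684570312), 1.557478427886963)Traceback (most recent call last):
  File "<stdin>", line 11, in <module>
ValueError: max() iterable argument is empty
```

```bash
python3 - <<'E'
from h import *
T=cv2.imread("pics/top0.png")[:,:,::-1].copy(); S=cv2.imread("pics/scene0.png")[:,:,::-1].copy()
for n,im,box in(("top",T,(415,485,155,316)),("scene",S,(140,262,145,285))):
  for th in (50,70,85):
    g=im.max(2); m=np.zeros(g.shape,bool); x0,x1,y0,y1=box; m[y0:y1,x0:x1]=g[y0:y1,x0:x1]<th
    B=blobs(m)
    if not B: print(n,th,"none",g[y0:y1,x0:x1].min()); continue
    b=max(B,key=lambda b:b[1]); pts=np.argwhere(b[2])[:,::-1]
    r=cv2.minAreaRect((plane(n,pts,.0125)*1000).astype(np.float32)); print(n,th,b[1],r)
# white floors: centroids
for n,im,box in(("top",T,(425,482,160,316)),("scene",S,(145,258,148,285))):
    g=im.min(2); x0,x1,y0,y1=box; m=np.zeros(g.shape,bool); m[y0:y1,x0:x1]=g[y0:y1,x0:x1]>(185 if n=="top" else 195)
    for b in sorted(blobs(m,150),key=lambda b:b[0][1]): print(n,"floor",b[0].round(1),b[1],plane(n,[b[0]],.0125)[0].round(4))
print("posts hold",tri((229,147),(380,381)),plane("top",[(229,147)],.057),"samp",plane("top",[(453,146)],.057))
a=cv2.resize(T[135:335,165:265],None,fx=3,fy=3); b=cv2.resize(T[135:335,400:500],None,fx=3,fy=3)
cv2.imwrite("pics/crop.png",np.hstack([a,b])[:,:,::-1])
E
```

```text
top 50 1323 ((538.3034057617188, -234.77407836914062), (268.35247802734375, 69.33744812011719), 1.6050353050231934)
top 70 1607 ((542.016357421875, -234.76422119140625), (276.6905517578125, 70.3228988647461), 1.6645424365997314)
top 85 1792 ((544.6160278320312, -234.71588134765625), (282.9405822753906, 71.0472183227539), 1.6958529949188232)
scene 50 948 ((537.06005859375, -231.84271240234375), (268.63568115234375, 71.1910171508789), 1.805321455001831)
scene 70 1856 ((528.8406982421875, -232.09780883789062), (286.2568664550781, 72.26546478271484), 1.8176251649856567)
scene 85 2073 ((535.6005859375, -231.94070434570312), (305.5484619140625, 72.90950012207031), 1.75773024559021)
posts hold (array([0.69081582, 0.15604135, 0.05794991]), np.float64(0.001822110411982131)) [[0.69142358 0.15536695]] samp [[ 0.68636295 -0.23392063]]
```

View pics/crop.png

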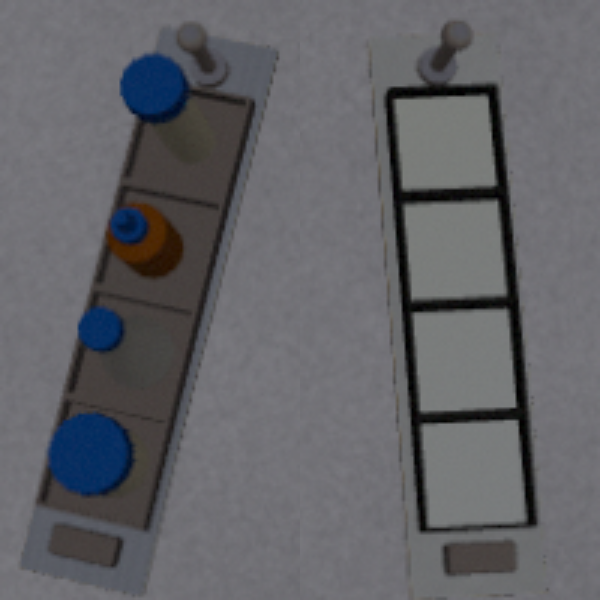

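The crop confirms the order from the post as tube, bottle, flask, jar, with the sampler compartments all empty. I'll move the tube first.

```bash
cat >> h.py <<'E'
def rot(deg):
    a=np.radians(deg); c,s=np.cos(a),np.sin(a); return np.array([[c,s,0],[s,-c,0],[0,0,-1.]])
RP,RS=rot(-12.4),rot(1.65)
C=np.array([.538,-.2335]); U=np.array([np.cos(np.radians(1.65)),np.sin(np.radians(1.65))])
V=dict(tube=((.6448,.1664),.068,.060,.099),bottle=((.5775,.1877),.045,.066,.033),flask=((.5152,.1962),.071,.055,-.033),jar=((.4499,.2095),.055,.075,-.099))
def pick(n,H=.2):
    (x,y),z,w,_=V[n]; robot.gripper_to(w)
    robot.move_ptp([x,y,H],RP); robot.move_linear([x,y,z],.12)
    robot.gripper_to(0); s=robot.get_state(); print(n,"grip",s["opening"],s["grasp_force"],s["force"].round(1) if hasattr(s["force"],"round") else s["force"],s["time"])
    robot.move_linear([x,y,H],.15)
    s=robot.get_state(); print("lifted",s["opening"],s["grasp_force"],s["force"],s["time"])
def place(n,H=.2):
    _,z,w,k=V[n]; x,y=C+k*U
    robot.move_linear([x,y,H],.22,RS); robot.move_linear([x,y,z+.015],.12)
    hit=robot.move_linear([x,y,z+.0005],.03,threshold=10)
    p=robot.get_state(); robot.gripper_to(w); robot.move_linear([x,y,H],.15)
    print(n,"placed",hit,p["ee_pos"],robot.get_state()["time"])
def snap(f):
    a=robot.grab_frame("top"); b=robot.grab_frame("scene")
    cv2.imwrite(f"pics/{f}.png",np.hstack([cv2.resize(a,(400,300)),cv2.resize(b,(400,300))])[:,:,::-1]); return a,b
E
python3 - <<'E'
from h import *
pick("tube"); snap("lift1")
E
```

```text
tube grip 0.03460664607551746 30.00023066997528 [0.8 0.2 2.4] 5.6333
lifted 0.03415466882760921 29.99992400407791 [-0.42591934 -0.7148818  -0.34212805] 6.6667
```

View pics/lift1.png

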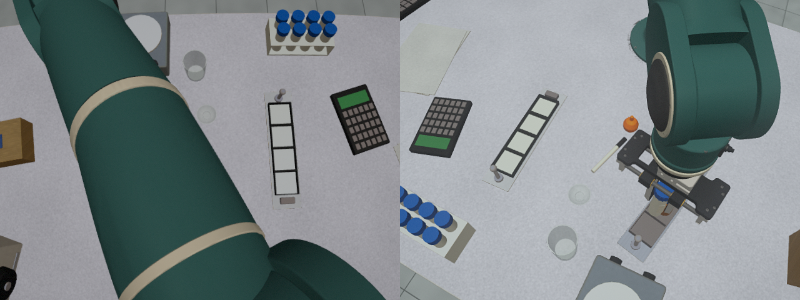

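The tube is lifted, with the gripper at (665,190) in the right half and the first cup (640,225) empty. The 34.6 mm opening doesn't match the tube's 29 mm body, so I'll check close up.

```bash
python3 - <<'E'
from h import *
b=robot.grab_frame("scene")[150:450,350:600]; w=robot.grab_frame("wrist")
print(robot.get_state()["ee_pos"])
cv2.imwrite("pics/c2.png",np.hstack([cv2.resize(b,(375,450)),cv2.resize(w[:,80:560],(425,450))])[:,:,::-1])
E
```

```text
[0.64454313 0.1663096  0.1992001 ]
```

View pics/c2.png

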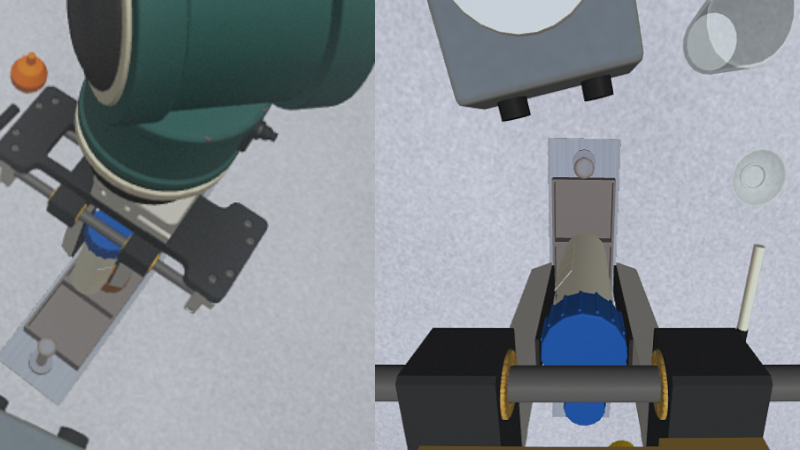

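The upper part of the fingers is holding the tube by its cap (crop at (585,345)), and it hangs straight. I'll place it and check.

```bash
python3 - <<'E'
from h import *
place("tube"); pick("bottle"); snap("s3")
E
```

```text
tube placed True [ 0.63692457 -0.23069425  0.06811587] 12.1
bottle grip 0.035449013731149434 30.000456576235592 [-0.4 -1.3  1.5] 16.025
lifted 0.035429889417475005 29.999867586884648 [ 0.84419644  0.02932919 -0.36518689] 17.2083
```

View pics/s3.png

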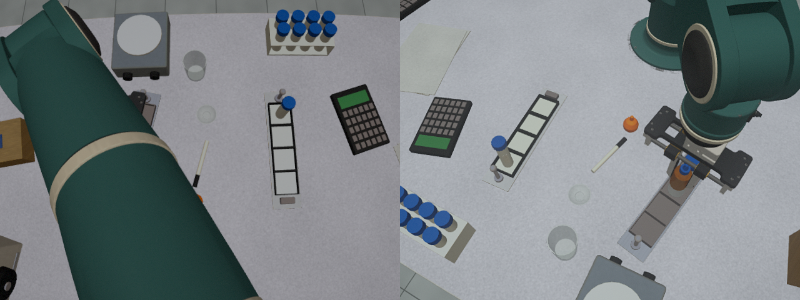

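The tube stands in the compartment by the post, at (287,105) in the left half. The bottle is in the gripper at (683,175). I'll continue.

```bash
python3 - <<'E'
from h import *
place("bottle"); pick("flask"); snap("s4")
E
```

```text
bottle placed True [ 0.5706918  -0.23249136  0.04505873] 23.0417
flask grip 0.022977754786444666 30.000255703926086 [-0.3 -1.   2.8] 26.8833
lifted 0.02266725261503719 29.999970495700836 [ 0.35185466 -0.1811354  -1.10380796] 27.8917
```

View pics/s4.png

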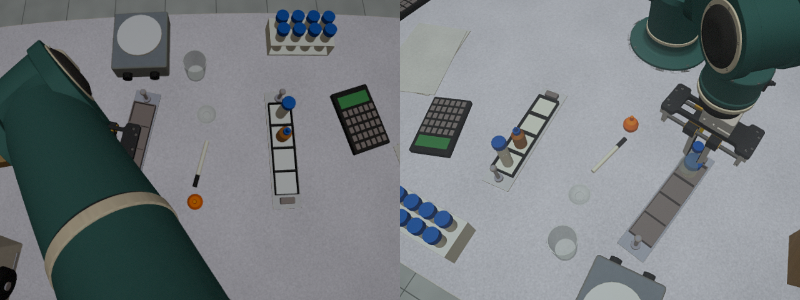

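The bottle stands in compartment 2 at (284,133), and the flask is held by its stopper at (697,150).

```bash
python3 - <<'E'
from h import *
place("flask"); pick("jar"); snap("s5")
E
```

```text
flask placed True [ 0.50495966 -0.23456991  0.07096378] 33.4167
jar grip 0.044600479161000045 30.00031292438507 [-0.4 -0.4  1.6] 37.525
lifted 0.04467934979459788 29.999871253967285 [ 0.18540531 -0.90155356 -0.74259826] 38.6417
```

View pics/s5.png

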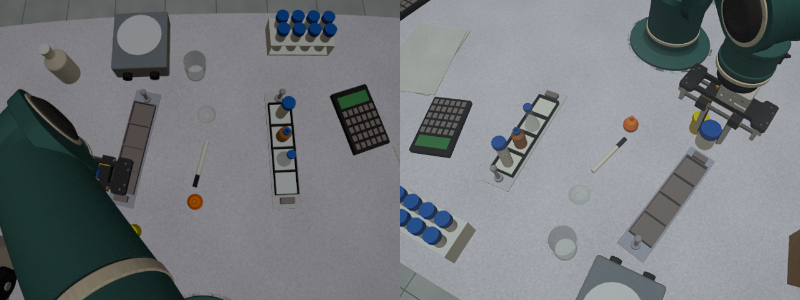

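The flask is in compartment 3 at (288,157), the jar is held at (710,132), and the yellow jar is untouched. I'll place the jar, raise and clear the arm, then inspect.

```bash
python3 - <<'E'
from h import *
place("jar"); robot.move_ptp([.40,.10,.35],RS)
a=robot.grab_frame("top"); b=robot.grab_frame("scene")
cv2.imwrite("pics/fin.png",np.hstack([cv2.resize(a[130:340,400:510],(290,555)),cv2.resize(b[120:310,120:290],(500,555))])[:,:,::-1])
tb=sorted([q for q in blobs(blue(a)) if 415<q[0][0]<500 and 135<q[0][1]<320],key=lambda q:q[0][1])
sb=sorted([q for q in blobs(blue(b)) if 130<q[0][0]<270 and 130<q[0][1]<300],key=lambda q:-q[0][1])
print(len(tb),len(sb))
for t,s in zip(tb,sb):
    p,g=tri(t[0],s[0]); d=p[:2]-C; print((p*1000).round(1),"along",round(1000*d@U,1),"across",round(1000*(d[1]*U[0]-d[0]*U[1]),1),round(g*1000,1))
E
```

```text
jar placed True [ 0.43890043 -0.23633154  0.05499345] 44.4583
4 4
[ 635.5 -232.3  108.8] along 97.5 across -1.6 0.3
[ 570.  -233.3   68.7] along 32.0 across -0.7 0.9
[ 503.9 -236.1   90.8] along -34.2 across -1.6 1.5
[ 438.9 -236.8   60.7] along -99.1 across -0.4 0.8
```

View pics/fin.png

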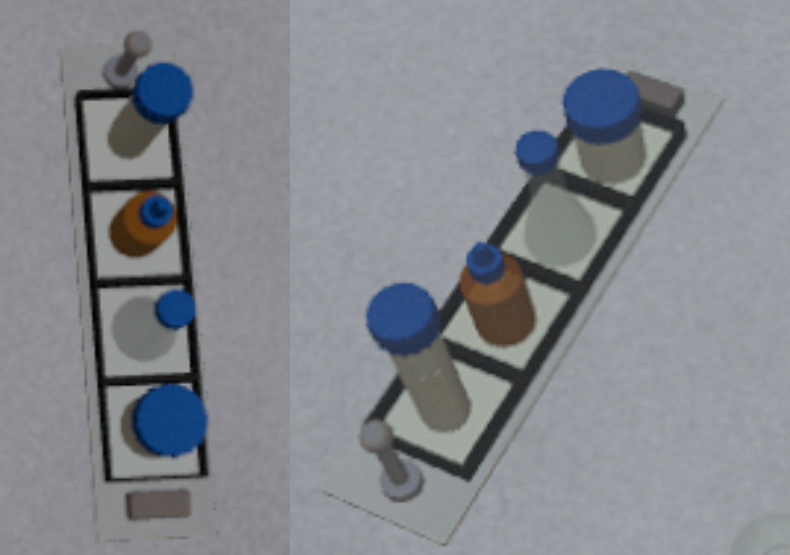

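All four vessels stand upright and centred. From the post in the crop they are the tube (160,95), bottle (155,210), flask (175,310) and jar (170,420), with cap heights as expected, so I'll hand it in.

```bash
python3 -c "
from rig import robot
print(robot.sign_off())"
```

```text
the job is handed in; nothing more can be done
None
```

The job is handed in: the tube, bottle, flask and jar stand upright in sampler compartments 1 to 4, counted from the post, after about 45 s of robot time.

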